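Mark the stock count on three bins, in order

ROBOT

A 7-joint arm with a two-finger parallel gripper is mounted at the origin on the work surface. World frame = base frame: x ahead of the robot, y to its left, z up, the work surface at z = 0. Lengths are in m, angles in degrees, forces in N, time in s.
With the tool pointing down it reaches from about 0.425 to 0.8 m from the base axis. Payload 8.3 kg.
Tool frame: the origin (TCP) lies at the very end of the fingers, on their centre line; the grasp point (between the pads) lies 19 mm behind it; x points along the fingers, z is the direction in which the jaws open and shut, and the axes are right-handed (so a half turn about x gives the same grasp; the last joint's range is limited). The gripper opens to 85 mm and grips with 20 to 120 N. Pads are 22 mm wide; open, the fingers measure 114 mm over their backs; the gripper's body (76 mm by 85 mm) begins 54 mm behind the grasp point. The pads swing forward as they close: fully open they stand 13 mm farther back than shut.
Start: joints at [-73.276, 21.967, 0.94, 78.501, -0.361, 79.538, -2.664], TCP at [0.217, 0.586, 0.231] pointing down, gripper open.
Joint ranges: [-169.22, 169.22], [-14.56, 117.87], [-87.37, 89.26], [10.42, 133.3], [-82.24, 262.24], [0.94, 117.77], [-172.7, 172.7]. Speed limits (degrees/s): [136.94, 136.94, 172.46, 172.46, 180, 180, 180].

INTERFACE

Orientations are given as [roll, pitch, yaw] about the fixed x, y, z axes, in that order (R = Rz(yaw) Ry(pitch) Rx(roll)).
In Python, from station import state, eyes, robot, spotter gives the robot as it stands.
- The arm moves only by the shell command python3 -m inch 'ROWS' [FORCE]. ROWS is JSON, one flat list of numbers, 5 for each row, row after row: the closure in counts, from 0 (fully open) to 255 (shut), then the shift along the tool's x, y, z in mm, then the turn about the tool's x in degrees. A call has 1 to 8 rows; each row shifts and turns the commanded pose from where the row before left it, along the tool's axes as they then stand; what a row does not reach is not made up. A row lasts 1/10 s, in which the tool goes at most 50 mm and 8.59 degrees, less where a joint would pass 70% of its speed; a pose out of reach is approached as far as the arm can. A call is refused whole if a number of a shift passes 50 or a number of a turn 8.59, either way. A call with a gripper value outside its range is refused whole. The fingers move at their own pace and stop on an object; FORCE is the grip in N (left out, the last holds). Time passes only in rows, so rows that do not move let the fingers close. It gives the time, the measured TCP pose, the force and the opening at its end, in the units of the state.
- state(): the state, without advancing time (a new reading comes with each control period).
- eyes.read_camera(name): name is "side" or "top" or "wrist"; returns (picture, depth): 420x560x3 uint8, blue, green, red; 420x560 float32, m along the optical axis (not along the pixel's ray), 0 where there is no reading.
- eyes.camera_model(name): a dict with "K" (3x3 intrinsics, pixels), "R" (3x3) and "t" (3): a world point X has camera coordinates R X + t; the wrist camera has in their place "hand_eye" (4x4, takes a point from camera to tool coordinates, whose origin is the TCP and whose axes are the tool frame's). Camera axes: x right, y down, z forward; pixel columns grow to the right and rows downward; lengths in m; the calibration is good to about 2 mm. A picture is of the moment at which its call begins: read the wrist's pose just before it. camera_model takes no time and is no camera call.
- robot.close_job(): hands the job in, once; it reports no verdict.
Trained networks look in the newest picture that a camera, given by its name, has taken for a name from the list of things; names that differ only in an ending like _2 or _b are one class to them, and where a whole thing is asked for, a point or a joint stands for the part that bears it (a point fixed in the world has none). Each returns a list of dicts, best first, with "p" (0 to 1); they miss things now and then, are a little off and sometimes report something else, mostly with a low value. They report only what shows in the picture. A call takes as long as a camera call. They do not tell look-alikes from the thing itself.
- spotter.cut_out(name, camera): "mask" (420x560 bool, what is visible of it).
- spotter.pinpoint(name, camera): "centre" ([x, y, z] in m, in the coordinates of the camera as it stood for that picture, good to about 4 mm: a listed point, or the origin of a listed thing).
The state is a dict: "t": time; "joint_positions": joint angles; "joint_vel": joint speeds; "tau": joint torques, N m; "tcp_pos": TCP position; "tool_rot": TCP orientation; "force": force on the tool from outside, world axes, zero at the start; "ft_torque": the same for the moment, N m; "finger_gap": finger opening in m.
Only numpy, scipy, OpenCV 4.12 (cv2) and the standard library are available. Lean on these libraries where they do the work, as an engineer would, in place of code of your own. Each camera call takes 0.05 s, during which the arm holds its last target.

TASK

Mark the stock count by gently pressing down the white button on the front of three bins, in this order: first the bin with the steel pipe collars (the rings), then the bin with the wooden knobs, then the bin with the L-shaped steel brackets. Each button stays down once pushed; leave the one on the carton's bin up. Do not shift or lift the bins or what is in them, leave everything else where it is, and finish clear.

Things in the scene. Friction and masses are not known exactly. Their poses are not given: they have to be found in the camera images.
- bin_collars: Loose light grey plastic stock bin, 180 mm long (x), 120 mm wide (y), side and back walls 70 mm high, 0.6 to 1.1 kg with what it carries; holds two flat steel pipe collars (rings 46 mm across, hole 26 mm, 20 mm high). Origin: centre of its underside. Its -x end, roughly towards the robot, is a solid black bridge 44 mm deep with its top at 50 mm, which carries the count button at x = -68 mm, y = 0. The four bins are alike but for what lies in them, and stand in any order.
- cap_collars (a point): Centre of the top face of the count button on the bin with two flat steel pipe collars: white round plastic cap, 26 mm across, stands 18 mm above the bridge (68 mm above the table) when up. The point goes down with the cap. z is up.
- button_collars (a joint): How far this button is pushed down, in m: 0 up, 0.010 at its stop, where the cap stands 8 mm above the bridge; the cap is sprung on its stem, so past the stop it gives up to 6 mm more, the push rising from 4.5 to 9 N, and comes back up by that much when let go. It moves straight down against about 2.5 to 3 N of friction, has no spring and stays where it is left. It starts within 1.5 mm of up and counts as down from 8 mm.
- collar1_mid (a point): Centre (half-way up) of a loose thing lying in bin_collars: steel collar; to be left there.
- collar2_mid (a point): Centre (half-way up) of a loose thing lying in bin_collars: steel collar; to be left there.
- bin_knobs: Loose light grey plastic stock bin, 180 mm long (x), 120 mm wide (y), side and back walls 70 mm high, 0.6 to 1.1 kg with what it carries; holds two round wooden furniture knobs (42 mm across, 40 mm high). Origin: centre of its underside. Its -x end, roughly towards the robot, is a solid black bridge 44 mm deep with its top at 50 mm, which carries the count button at x = -68 mm, y = 0. The four bins are alike but for what lies in them, and stand in any order.
- cap_knobs (a point): Centre of the top face of the count button on the bin with two round wooden furniture knobs: white round plastic cap, 26 mm across, stands 18 mm above the bridge (68 mm above the table) when up. The point goes down with the cap. z is up.
- button_knobs (a joint): How far this button is pushed down, in m: 0 up, 0.010 at its stop, where the cap stands 8 mm above the bridge; the cap is sprung on its stem, so past the stop it gives up to 6 mm more, the push rising from 4.5 to 9 N, and comes back up by that much when let go. It moves straight down against about 2.5 to 3 N of friction, has no spring and stays where it is left. It starts within 1.5 mm of up and counts as down from 8 mm.
- knob1_mid (a point): Centre (half-way up) of a loose thing lying in bin_knobs: wooden knob; to be left there.
- knob2_mid (a point): Centre (half-way up) of a loose thing lying in bin_knobs: wooden knob; to be left there.
- bin_brackets: Loose light grey plastic stock bin, 180 mm long (x), 120 mm wide (y), side and back walls 70 mm high, 0.6 to 1.1 kg with what it carries; holds two L-shaped steel corner brackets (45 x 36 mm, 50 mm high, 5 mm plate). Origin: centre of its underside. Its -x end, roughly towards the robot, is a solid black bridge 44 mm deep with its top at 50 mm, which carries the count button at x = -68 mm, y = 0. The four bins are alike but for what lies in them, and stand in any order.
- cap_brackets (a point): Centre of the top face of the count button on the bin with two L-shaped steel corner brackets: white round plastic cap, 26 mm across, stands 18 mm above the bridge (68 mm above the table) when up. The point goes down with the cap. z is up.
- button_brackets (a joint): How far this button is pushed down, in m: 0 up, 0.010 at its stop, where the cap stands 8 mm above the bridge; the cap is sprung on its stem, so past the stop it gives up to 6 mm more, the push rising from 4.5 to 9 N, and comes back up by that much when let go. It moves straight down against about 2.5 to 3 N of friction, has no spring and stays where it is left. It starts within 1.5 mm of up and counts as down from 8 mm.
- bracket1_mid (a point): Centre (half-way up) of a loose thing lying in bin_brackets: steel corner bracket; to be left there.
- bracket2_mid (a point): Centre (half-way up) of a loose thing lying in bin_brackets: steel corner bracket; to be left there.
- bin_carton: Loose light grey plastic stock bin, 180 mm long (x), 120 mm wide (y), side and back walls 70 mm high, 0.6 to 1.1 kg with what it carries; holds one small cardboard carton (60 x 75 mm, 45 mm high). Origin: centre of its underside. Its -x end, roughly towards the robot, is a solid black bridge 44 mm deep with its top at 50 mm, which carries the count button at x = -68 mm, y = 0. The four bins are alike but for what lies in them, and stand in any order.
- cap_carton (a point): Centre of the top face of the count button on the bin with one small cardboard carton: white round plastic cap, 26 mm across, stands 18 mm above the bridge (68 mm above the table) when up. The point goes down with the cap. z is up.
- button_carton (a joint): How far this button is pushed down, in m: 0 up, 0.010 at its stop, where the cap stands 8 mm above the bridge; the cap is sprung on its stem, so past the stop it gives up to 6 mm more, the push rising from 4.5 to 9 N, and comes back up by that much when let go. It moves straight down against about 2.5 to 3 N of friction, has no spring and stays where it is left. It starts within 1.5 mm of up and counts as down from 8 mm.
- carton_mid (a point): Centre (half-way up) of a loose thing lying in bin_carton: cardboard carton; to be left there.
- tape_mid (a point): Centre of a loose cardboard ring (empty tape core) lying flat, 96 mm across, 45 mm high, beyond the bins; to be left alone.
- jar_mid (a point): Centre of a loose lidded glass jar, 64 mm across, 100 mm high, beyond the bins; to be left alone.
- driver_grip (a point): Grip of a loose screwdriver lying beyond the bins; to be left alone.
Mind the look-alikes: they are no part of the job. What is shaped like the bin_knobs but red is not meant.

How it is judged (in metres and radians):
On the way, in this order (a step that is already met when the one before it is completed fails the run):
1. the button on the bin of collars is down (value of joint button_collars above 0.008 m), for 0.1 s.
2. the button on the bin of knobs is down (value of joint button_knobs above 0.008 m), for 0.1 s.
3. the button on the bin of brackets is down (value of joint button_brackets above 0.008 m), for 0.1 s.
At the end, for the whole second after the job is handed in: The buttons of the bins of collars, knobs and brackets are each at least 8 mm down, the button of the carton's bin is less than 4 mm down; every bin is at rest, upright, within 20 mm of where it stood, what lies in the bins within 25 mm, and the ring, jar and screwdriver within 20 mm (value of joint each of button_collars, button_knobs, button_brackets above 0.008 m and value of joint button_carton below 0.004 m and distance of each of bin_collars, bin_knobs, bin_brackets, bin_carton, tape_mid, jar_mid, driver_grip from where it was at the start of the episode below 0.02 m and angle between each of bin_collars, bin_knobs, bin_brackets, bin_carton's own z axis and vertical below 0.1 rad and linear speed of each of bin_collars, bin_knobs, bin_brackets, bin_carton below 0.02 m/s and distance of each of collar1_mid, collar2_mid, knob1_mid, knob2_mid, bracket1_mid, bracket2_mid, carton_mid from where it was at the start of the episode below 0.025 m); the robot touches nothing.
It fails at once if a button is pressed before its turn, or the one on the bin with the carton at all ((value of joint button_knobs above 0.004 m and value of joint button_collars below 0.007 m) or (value of joint button_brackets above 0.004 m and value of joint button_knobs below 0.007 m) or value of joint button_carton above 0.004 m).
It fails at once if a bin is pressed or knocked with more than 25 N (contact force between any of bin_collars, bin_knobs, bin_brackets, bin_carton and the fingers above 25 N or contact force between any of bin_collars, bin_knobs, bin_brackets, bin_carton and the arm above 25 N).
It fails at once if a bin is shifted more than 20 mm, lifted or tipped (distance of any of bin_collars, bin_knobs, bin_brackets, bin_carton from where it was at the start of the episode above 0.02 m or height (world z) of any of bin_collars, bin_knobs, bin_brackets, bin_carton above 0.012 m or angle between any of bin_collars, bin_knobs, bin_brackets, bin_carton's own z axis and vertical above 0.15 rad).
It fails at once if something in a bin is moved more than 25 mm or lifted (distance of any of collar1_mid, collar2_mid, knob1_mid, knob2_mid, bracket1_mid, bracket2_mid, carton_mid from where it was at the start of the episode above 0.025 m).
It fails at once if the cardboard ring, jar or screwdriver is moved more than 20 mm (distance of any of tape_mid, jar_mid, driver_grip from where it was at the start of the episode above 0.02 m).
It also fails if it takes over 51 s, if anything falls off the work surface, if the arm or the gripper's body presses on something with over 40 N, if the wrist force passes 120 N, or if a joint passes its speed limit or range.

## Working session

There is one attempt and no reset: what is moved stays moved. The work goes in short steps, Python scripts to look and compute and a shell command to move; the robot and the scene stay as the last step left them, time stands still between calls to the robot, and variables do not carry over. Pictures are saved under pics/ and viewed, and the job is handed in when it is done.

```bash
mkdir -p pics; ls; python3 - <<'E'
from station import state, eyes, robot, spotter
import cv2
print(state())
for c in("top","side"):
    p,d=eyes.read_camera(c); cv2.imwrite(f"pics/{c}0.png",p)
    print(eyes.camera_model(c))
E
```

```text
pics
{'t': 0.0, 'joint_positions': array([-73.27307873,  22.01507188,   0.93798132,  78.56064816,
        -0.36097247,  79.53743414,  -2.6649228 ]), 'joint_vel': array([-0.01701185, -0.084968  , -0.00980585, -0.15361616, -0.10458352,
       -0.16440335, -0.08109632]), 'tau': array([-3.23513304e-04, -6.27619600e+01,  8.44096933e-01, -3.71816146e+01,
        1.65061885e-02,  1.44332173e-02, -1.02576060e-06]), 'tcp_pos': array([0.21694287, 0.58561418, 0.23028601]), 'tool_rot': array([-179.02548692,   89.8896673 , -109.35316152]), 'force': array([-0.29003728, -0.17946702,  0.36765559]), 'ft_torque': array([ 0.00587874,  0.02235321, -0.01496146]), 'finger_gap': 0.08536084755386876}
{'K': array([[438.82912678,   0.        , 277.41002309],
       [  0.        , 438.82912678, 208.90396131],
       [  0.        ,   0.        ,   1.        ]]), 'R': array([[-0.00237051, -0.99994269, -0.0104405 ],
       [-0.98200791,  0.00429918, -0.18879086],
       [ 0.18882492,  0.00980512, -0.98196182]]), 't': array([0.04092741, 0.51528289, 1.14108807])}
{'K': array([[446.15847906,   0.        , 276.19081186],
       [  0.        , 446.15847906, 210.86679094],
       [  0.        ,   0.        ,   1.        ]]), 'R': array([[ 0.88195306, -0.47109389, -0.01514444],
       [-0.35559977, -0.64395544, -0.67739958],
       [ 0.30936646,  0.60281999, -0.73545935]]), 't': array([-0.45230749,  0.27563451,  1.14670369])}
```

View pics/top0.png

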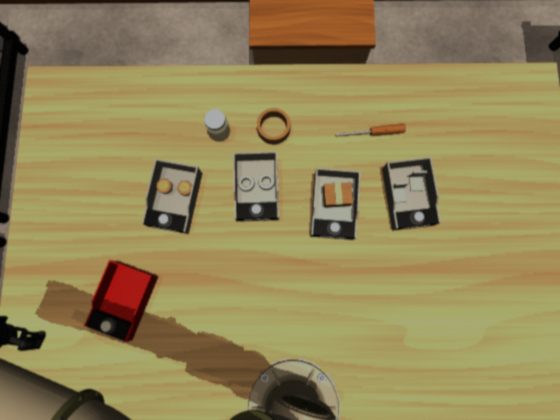

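View pics/side0.png

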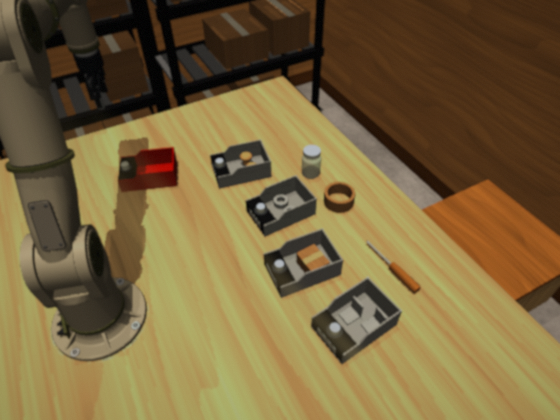

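The top view shows the knobs bin's button at about (164,219), the collars' at (256,209), the carton's at (335,227) and the brackets' at (419,217). The red look-alike is at (122,300). Next I locate the caps.

```bash
cat > h.py <<'E'
from station import state, eyes, robot, spotter
import numpy as np, cv2
from scipy.spatial.transform import Rotation as Ro
def toworld(c,p,m=None):
    m=m or eyes.camera_model(c); return m["R"].T@(np.array(p)-m["t"])
def deproj(c,u,v,z):
    K=eyes.camera_model(c)["K"]; return toworld(c,[(u-K[0,2])*z/K[0,0],(v-K[1,2])*z/K[1,1],z])
def atz(c,u,v,h):
    m=eyes.camera_model(c);K=m["K"];r=m["R"].T@np.linalg.inv(K)@[u,v,1];o=-m["R"].T@m["t"]
    return o+r*(h-o[2])/r[2]
def toolR():
    return Ro.from_euler('xyz',state()["tool_rot"],degrees=True).as_matrix()
E
python3 - <<'E'
from h import *
np.set_printoptions(precision=4,suppress=True)
for c in("top","side"):
    p,d=eyes.read_camera(c)
    for n in("collars","knobs","brackets","carton"):
        for k in("cap_",):
            for r in spotter.pinpoint(k+n,c)[:2]: print(c,k+n,round(r["p"],2),toworld(c,r["centre"]))
        for r in spotter.pinpoint("bin_"+n,c)[:2]: print(c,"bin_"+n,round(r["p"],2),toworld(c,r["centre"]))
    g=p.min(axis=2)
    if c=="top":
        for u,v in((164,219),(256,209),(335,227),(419,217)):
            w=g[v-11:v+12,u-11:u+12]; m=(w>120).astype(np.uint8)
            n,l,s,ce=cv2.connectedComponentsWithStats(m)
            i=l[11,11]; cc=ce[i]+[u-11,v-11]; print(cc,s[i],atz(c,*cc,0.068),deproj(c,*cc,d[int(cc[1]),int(cc[0])]))
print(toolR())
E
```

```text
top cap_collars 0.54 [0.511  0.0956 0.0692]
top bin_collars 0.69 [ 0.5835  0.0934 -0.0027]
top cap_knobs 0.66 [0.2099 0.4826 0.069 ]
top cap_knobs 0.47 [0.4893 0.3405 0.0661]
top bin_knobs 0.91 [ 0.2716  0.4571 -0.0014]
top bin_knobs 0.32 [ 0.5943 -0.3544  0.0289]
top cap_brackets 0.43 [ 0.4906 -0.3343  0.0656]
top bin_brackets 0.58 [ 0.566  -0.3283  0.0007]
top cap_carton 0.53 [ 0.4623 -0.1116  0.0629]
top bin_carton 0.87 [ 0.5365 -0.1142  0.0032]
[163.     218.3636] [ 6  6  9 10 66] [0.4875 0.3441 0.068 ] [0.4882 0.3453 0.0636]
[255.8889 208.5238] [ 7  6  9  9 63] [0.5131 0.0965 0.068 ] [0.5145 0.0969 0.0606]
[334.7273 226.7273] [ 7  7  9  9 66] [ 0.4632 -0.1125  0.068 ] [ 0.4635 -0.1128  0.0658]
[418.7344 216.125 ] [ 7  6  9  9 64] [ 0.4907 -0.3357  0.068 ] [ 0.4912 -0.3368  0.0647]
side cap_collars 0.66 [0.5121 0.0947 0.0674]
side bin_collars 0.73 [0.5825 0.0983 0.0017]
side cap_knobs 0.75 [ 0.4636 -0.1116  0.0686]
side cap_knobs 0.46 [0.4847 0.3419 0.07  ]
side bin_knobs 0.89 [ 0.2762  0.4523 -0.0038]
side bin_knobs 0.65 [0.5502 0.33   0.0051]
side cap_brackets 0.59 [ 0.4871 -0.3352  0.0674]
side bin_brackets 0.86 [ 0.5576 -0.3255 -0.0026]
side cap_carton 0.48 [ 0.4663 -0.1137  0.0703]
side cap_carton 0.19 [ 0.4847 -0.3308  0.0678]
side bin_carton 0.69 [ 0.5324 -0.1203  0.0012]
[[-0.0001 -0.9377  0.3474]
 [-0.0001  0.3474  0.9377]
 [-1.      0.0001 -0.0001]]
```

```bash
python3 -m inch '[255,0,-28,-22.3,0,255,0,-28,-22.3,0,255,0,-28,-22.3,0,255,0,-28,-22.3,0,255,0,-28,-22.3,0,255,0,-28,-22.3,0,255,0,-28,-22.3,0,255,0,-28,-22.3,0]' 30
python3 -m inch '[255,0,-28,-22.3,0,255,0,-28,-22.3,0,255,0,-28,-22.3,0,255,0,-28,-22.3,0,255,0,-28,-22.3,0,255,0,-28,-22.3,0,255,0,-28,-22.3,0,255,0,0,0,0]'
python3 - <<'E'
from h import *
R=toolR();s=state();print(s["t"],s["tcp_pos"],R.round(3),s["joint_positions"].round(1))
print(R.T@(np.array([.512,.0955,.09])-s["tcp_pos"])*1000)
p,d=eyes.read_camera("wrist");cv2.imwrite("pics/w1.png",p)
m=eyes.camera_model("wrist");T=m["hand_eye"]
for n in("cap_collars",):
    for r in spotter.pinpoint(n,"wrist"): print(n,r["p"],R@(T[:3,:3]@r["centre"]+T[:3,3])+s["tcp_pos"])
p,d=eyes.read_camera("side");cv2.imwrite("pics/s1.png",p)
E
```

```text
t: 1.8
tcp_pos: [0.3658, 0.3397, 0.2315]
tool_rot: [-7.6, 90.0, 62.1]
force: [0.8, 0.6, -0.3]
finger_gap: 0.0
t: 2.6
tcp_pos: [0.4969, 0.1208, 0.2317]
tool_rot: [-117.5, 89.9, -48.3]
force: [0.1, -0.4, -0.6]
finger_gap: -0.0001
2.6 [0.49692217 0.1208061  0.23168843] [[ 0.002 -0.935  0.355]
 [-0.002  0.355  0.935]
 [-1.    -0.002 -0.001]] [-37.8   7.7  22.8  97.   -3.   75.8  54.7]
[141.75836268 -22.77633515 -18.14264254]
cap_collars 0.88 [0.51306903 0.09507683 0.06705276]
```

```bash
python3 -m inch '[255,20,-12,-9.5,0,255,30,-11.5,-9,0,255,40,0,0,0,255,40,0,0,0,255,0,0,0,0]'
python3 - <<'E'
from h import *
R=toolR();s=state();print(s["t"],s["tcp_pos"],R.round(3))
p,d=eyes.read_camera("wrist");cv2.imwrite("pics/w2.png",p)
m=eyes.camera_model("wrist");T=m["hand_eye"]
for r in spotter.pinpoint("cap_collars","wrist"):
    X=R@(T[:3,:3]@r["centre"]+T[:3,3])+s["tcp_pos"]; print(r["p"],X, R.T@(X-s["tcp_pos"]))
# project TCP into the image
q=T[:3,:3].T@(-T[:3,3]);print(m["K"]@q/q[2])
E
```

```text
t: 3.25
tcp_pos: [0.506, 0.1018, 0.0964]
tool_rot: [125.8, 89.4, -164.4]
force: [-0.5, 0.0, -0.1]
finger_gap: 0.0003
3.25 [0.50600095 0.10184245 0.09643991] [[-0.009 -0.939  0.345]
 [-0.003  0.345  0.939]
 [-1.     0.008 -0.006]]
0.56 [0.51008781 0.09847918 0.06680293] [ 0.02960614 -0.00522951 -0.00157903]
[280.37097033 263.68178026   1.        ]
```

View pics/w2.png

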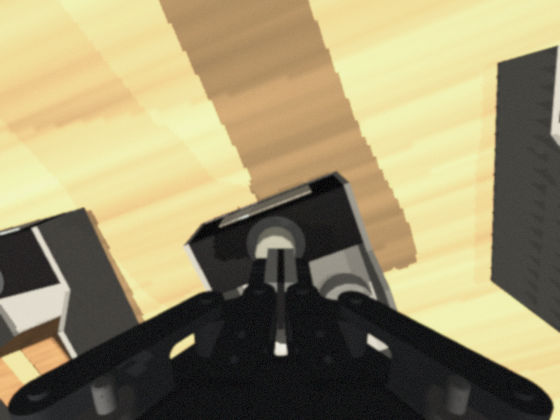

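The wrist view shows the collars bin's cap at about (277,240) just ahead of the shut fingertips at (280,264), with a collar visible at (345,290). I correct sideways and come lower.

```bash
python3 -m inch '[255,0,-7,-3.5,0,255,8,0,0,0,255,8,0,0,0,255,0,0,0,0,255,0,0,0,0]'
python3 - <<'E'
from h import *
R=toolR();s=state();print(s["t"],s["tcp_pos"],s["force"],R.T@(np.array([.512,.096,.068])-s["tcp_pos"])*1000)
E
```

```text
t: 3.85
tcp_pos: [0.5155, 0.0953, 0.0851]
tool_rot: [124.0, 90.0, -166.4]
force: [-0.3, 0.1, 1.1]
finger_gap: 0.0002
3.85 [0.51545869 0.09529775 0.08512994] [-0.32192195  0.1160879   1.11964977] [17.13193353  3.4783655  -0.53685123]
```

```bash
python3 -m inch '[255,5,3,0,0,255,5,0,0,0,255,3,0,0,0,255,3,0,0,0,255,2,0,0,0,255,0,0,0,0]'
python3 -m inch '[255,2,0,0,0,255,2,0,0,0,255,0,0,0,0]'
```

```text
t: 4.45
tcp_pos: [0.5128, 0.0963, 0.067]
tool_rot: [144.1, 90.0, -146.2]
force: [0.2, -0.6, -0.9]
finger_gap: -0.0
t: 4.75
tcp_pos: [0.5129, 0.0963, 0.0631]
tool_rot: [-98.3, 90.0, -28.6]
force: [0.0, 0.4, -0.4]
finger_gap: 0.0001
```

```bash
python3 -m inch '[255,2,0,0,0,255,0,0,0,0]'
python3 -m inch '[255,2,0,0,0,255,0,0,0,0]'
python3 - <<'E'
from h import *
s=state();R=toolR();print(s["t"],s["tcp_pos"],s["force"])
p,d=eyes.read_camera("side");cv2.imwrite("pics/s3.png",cv2.resize(p[150:270,200:360],(800,600),interpolation=2))
p,d=eyes.read_camera("wrist");cv2.imwrite("pics/w3.png",p)
E
```

```text
t: 4.95
tcp_pos: [0.5129, 0.0963, 0.0611]
tool_rot: [-125.1, 90.0, -55.4]
force: [0.1, -0.7, 0.0]
finger_gap: -0.0001
t: 5.15
tcp_pos: [0.5128, 0.0963, 0.059]
tool_rot: [155.3, 90.0, -135.0]
force: [-0.3, -0.3, 0.3]
finger_gap: 0.0001
5.15 [0.51284544 0.09629588 0.05904856] [-0.33894709 -0.27800357  0.25263896]
```

View pics/s3.png

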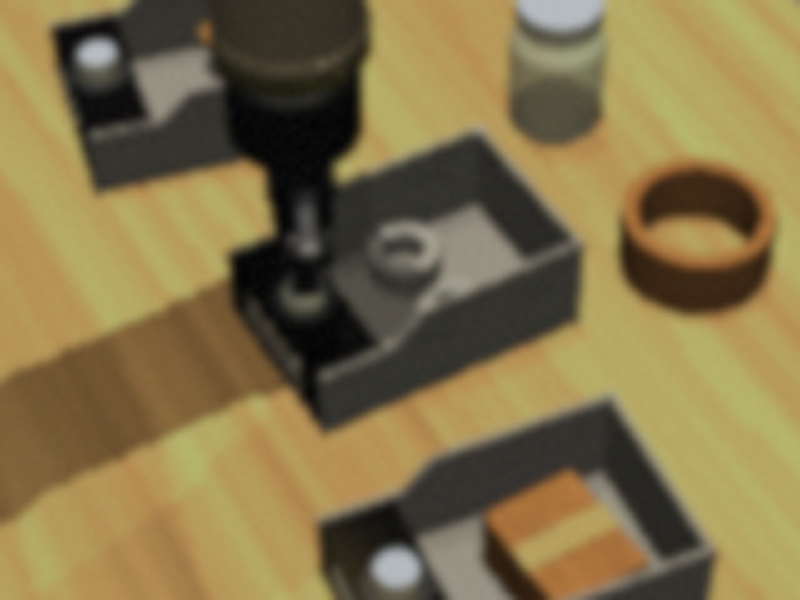

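View pics/w3.png

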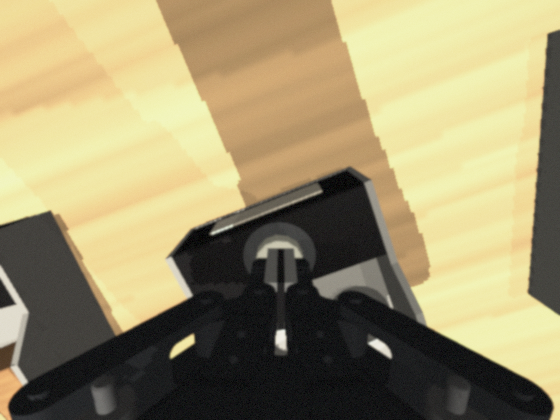

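The side crop shows the fingertips right on the collars cap (about (305,290) in the crop), but no force shows yet. I continue in small steps.

```bash
python3 -m inch '[255,2,0,0,0,255,0,0,0,0]'
python3 -m inch '[255,2,0,0,0,255,0,0,0,0]'
```

```text
t: 5.45
tcp_pos: [0.5129, 0.0964, 0.0573]
tool_rot: [70.2, 90.0, 139.9]
force: [-1.6, 0.1, 4.9]
finger_gap: -0.0003
t: 5.65
tcp_pos: [0.5128, 0.0963, 0.0554]
tool_rot: [70.1, 90.0, 139.8]
force: [-2.4, -0.6, 6.7]
finger_gap: 0.0001
```

The force rose from 4.9 N to 6.7 N, so the button is past its stop. I retract and check the cap.

```bash
python3 -m inch '[255,-10,0,0,0,255,-25,0,0,0,255,-30,0,0,0,255,0,13.7,27.7,0,255,0,13.7,27.7,0,255,0,13.7,27.7,0,255,0,13.7,27.7,0,255,0,13.7,27.7,0]'
python3 -m inch '[255,0,13.7,27.7,0,255,0,13.7,27.7,0,255,0,13.7,27.7,0,255,0,0,0,0,255,0,0,0,0]'
python3 - <<'E'
from h import *
R=toolR();s=state();print(s["t"],s["tcp_pos"],s["force"],R.round(3))
print(R.T@(np.array([.487,.342,.068])-s["tcp_pos"])*1000)
T=eyes.camera_model("wrist")["hand_eye"]
eyes.read_camera("wrist")
for r in spotter.pinpoint("cap_knobs","wrist"): print(r["p"],R@(T[:3,:3]@r["centre"]+T[:3,3])+s["tcp_pos"])
for c in("side","top"):
  p,d=eyes.read_camera(c)
  for r in spotter.pinpoint("cap_collars",c): print(c,r["p"],toworld(c,r["centre"]))
  if c=="side": cv2.imwrite("pics/s4.png",cv2.resize(p[120:270,180:380],(800,600),interpolation=2))
E
```

```text
t: 6.45
tcp_pos: [0.4965, 0.2512, 0.1208]
tool_rot: [-39.2, 90.0, 30.5]
force: [0.3, -0.2, 0.2]
finger_gap: -0.0002
t: 6.95
tcp_pos: [0.4867, 0.3428, 0.1203]
tool_rot: [-179.3, 90.0, -109.5]
force: [-0.2, -0.0, 0.6]
finger_gap: 0.0001
6.95 [0.48667254 0.34278576 0.12031672] [-0.20497968 -0.03343215  0.57037462] [[-0.    -0.938  0.346]
 [-0.001  0.346  0.938]
 [-1.    -0.    -0.001]]
[52.31704902 -0.57854101 -0.59628976]
0.91 [0.4826738  0.34565262 0.06949561]
side 0.4 [0.51664556 0.09473333 0.06083769]
top 0.56 [0.51255906 0.09868925 0.06022602]
```

View pics/s4.png

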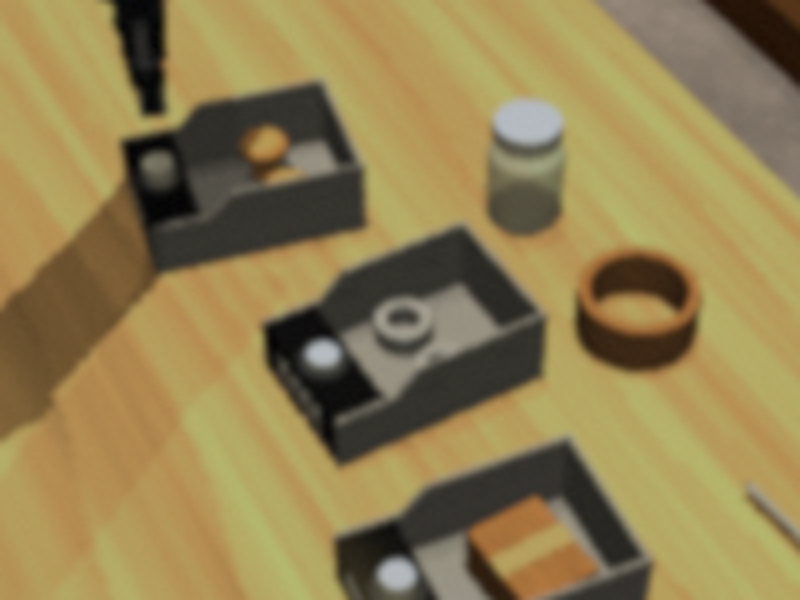

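The collars cap at crop (323,355) now sits visibly lower than the carton's, and the networks read its height at about 60 mm (was 68). Knobs are next: the tip is over the cap, so I descend.

```bash
python3 -m inch '[255,20,0,0,0,255,20,0,0,0,255,10,0,0,0,255,4,0,0,0,255,3,0,0,0,255,2,0,0,0,255,0,0,0,0]'
python3 -m inch '[255,2,0,0,0,255,2,0,0,0,255,0,0,0,0]'
python3 - <<'E'
from h import *
p,d=eyes.read_camera("side");cv2.imwrite("pics/s5.png",cv2.resize(p[120:240,190:350],(800,600),interpolation=2))
E
```

```text
t: 7.95
tcp_pos: [0.4875, 0.3423, 0.0617]
tool_rot: [-33.6, 89.9, 36.0]
force: [-0.6, 0.2, 0.4]
finger_gap: 0.0001
t: 8.25
tcp_pos: [0.4876, 0.3426, 0.0577]
tool_rot: [-33.1, 89.9, 36.6]
force: [0.7, -0.8, 4.4]
finger_gap: -0.0
```

View pics/s5.png

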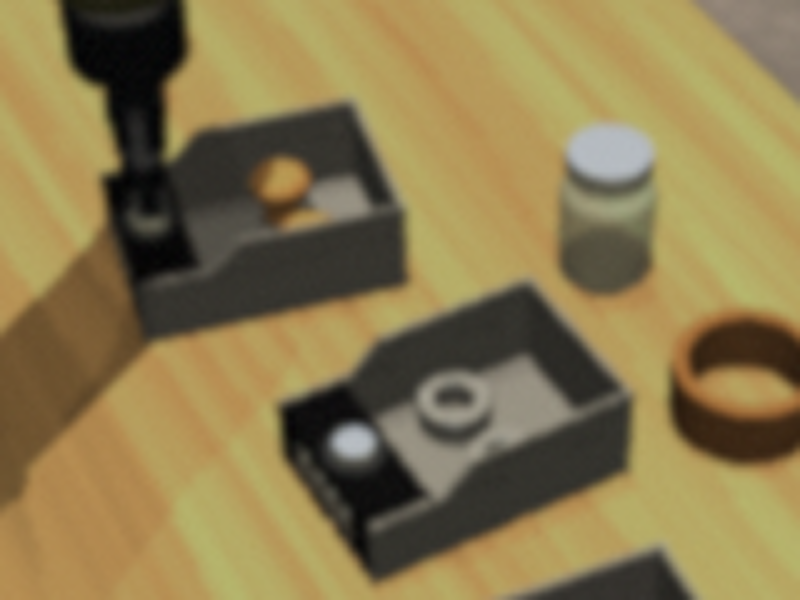

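The side crop shows the fingertips on the knobs cap at (148,222), with 4.4 N at z = 57.7 mm. I press 2 mm more, then retract and cross high to the brackets bin.

```bash
python3 -m inch '[255,2,0,0,0,255,0,0,0,0]'
python3 -m inch '[255,-10,0,0,0,255,-30,0,0,0,255,-40,0,0,0,255,-15,0,0,0,255,0,-11.8,-31.8,0,255,0,-11.8,-31.8,0,255,0,-11.8,-31.8,0,255,0,-11.8,-31.8,0]'
python3 -m inch '[255,0,-11.8,-31.8,0,255,0,-11.8,-31.8,0,255,0,-11.8,-31.8,0,255,0,-11.8,-31.8,0,255,0,-11.8,-31.8,0,255,0,-11.8,-31.8,0,255,0,-11.8,-31.8,0,255,0,-11.8,-31.8,0]'
python3 -m inch '[255,0,-11.8,-31.8,0,255,0,-11.8,-31.8,0,255,0,-11.8,-31.8,0,255,0,-11.8,-31.8,0,255,0,0,0,0,255,0,0,0,0]'
python3 - <<'E'
from h import *
np.set_printoptions(precision=4,suppress=True)
R=toolR();s=state();print(s["t"],s["tcp_pos"],s["force"],R,s["joint_positions"])
print(R.T@(np.array([.489,-.335,.068])-s["tcp_pos"])*1000)
T=eyes.camera_model("wrist")["hand_eye"]
eyes.read_camera("wrist")
for r in spotter.pinpoint("cap_brackets","wrist"): print(r["p"],R@(T[:3,:3]@r["centre"]+T[:3,3])+s["tcp_pos"])
for c in("side","top"):
  p,d=eyes.read_camera(c)
  for r in spotter.pinpoint("cap_knobs",c): print(c,r["p"],toworld(c,r["centre"]))
  if c=="side": cv2.imwrite("pics/s6.png",cv2.resize(p[120:420,180:580],(800,600),interpolation=2))
E
```

```text
t: 8.5
tcp_pos: [0.4876, 0.3425, 0.0558]
tool_rot: [-31.7, 89.9, 38.0]
force: [-0.4, -0.4, 6.2]
finger_gap: -0.0002
t: 9.3
tcp_pos: [0.4867, 0.2053, 0.1506]
tool_rot: [107.5, 90.0, 177.2]
force: [1.0, -0.2, -0.6]
finger_gap: -0.0003
t: 10.1
tcp_pos: [0.4869, -0.0659, 0.1507]
tool_rot: [34.1, 90.0, 103.8]
force: [0.2, -0.2, -0.1]
finger_gap: 0.0001
t: 10.7
tcp_pos: [0.4869, -0.2011, 0.1504]
tool_rot: [87.4, 90.0, 156.9]
force: [-1.2, 0.6, -0.2]
finger_gap: 0.0001
10.7 [ 0.4869 -0.2011  0.1504] [-1.2251  0.5699 -0.2023] [[-0.0006 -0.937   0.3493]
 [ 0.0002  0.3493  0.937 ]
 [-1.      0.0006  0.    ]] [-12.0261  14.8214  36.6001 101.8931  -9.5771  66.4451  97.0689]
[  82.3345  -48.7685 -124.7938]
0.97 [ 0.4892 -0.3362  0.0634]
side 0.48 [0.4846 0.3466 0.0603]
side 0.47 [0.2067 0.4852 0.0678]
side 0.32 [ 0.49   -0.3346  0.0666]
top 0.56 [0.2112 0.4815 0.0695]
top 0.53 [0.4871 0.3444 0.0556]
```

View pics/s6.png

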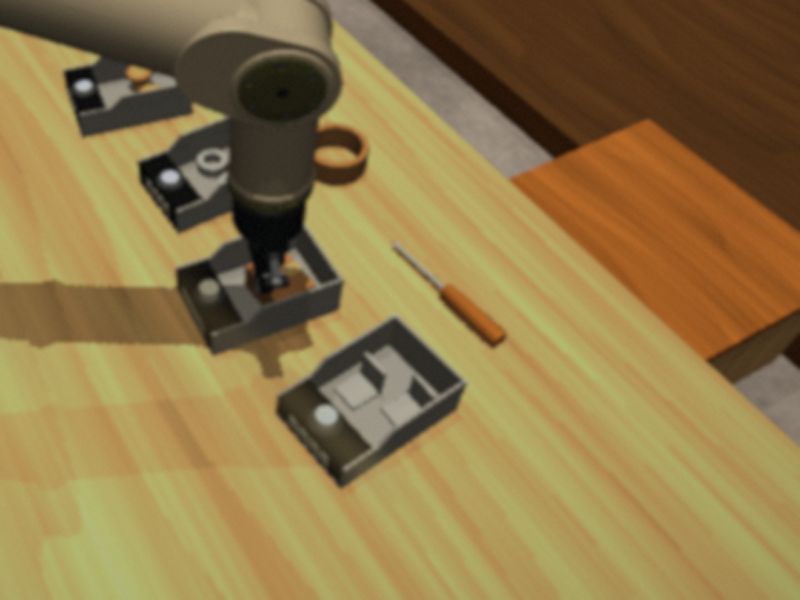

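Both the knobs cap (84,88) and the collars cap (170,178) sit low. The tool is still beside the carton bin, 134 mm short of the brackets button, because the moves I typed added up to less than the distance. I finish the traverse.

```bash
python3 -m inch '[255,0,-12.2,-31.2,0,255,0,-12.2,-31.2,0,255,0,-12.2,-31.2,0,255,0,-12.2,-31.2,0,255,20,0,0,0,255,20,0,0,0,255,0,0,0,0,255,0,0,0,0]'
python3 - <<'E'
from h import *
np.set_printoptions(precision=4,suppress=True)
R=toolR();s=state();print(s["t"],s["tcp_pos"],s["force"],s["joint_positions"])
print(R.T@(np.array([.490,-.335,.068])-s["tcp_pos"])*1000)
E
```

```text
t: 11.8
tcp_pos: [0.49, -0.3338, 0.1104]
tool_rot: [80.0, 90.0, 149.7]
force: [0.4, -0.6, 0.3]
finger_gap: 0.0002
11.8 [ 0.49   -0.3338  0.1104] [ 0.4345 -0.5514  0.2939] [  2.8762  26.419   37.4961  94.3502 -17.3494  65.2171 114.5719]
[42.436  -0.4735 -1.1174]
```

```bash
python3 -m inch '[255,20,0,-1,0,255,15,0,0,0,255,6,0,0,0,255,4,0,0,0,255,3,0,0,0,255,2,0,0,0,255,2,0,0,0,255,0,0,0,0]'
python3 -m inch '[255,1,0,0,0,255,0,0,0,0]'
python3 - <<'E'
from h import *
p,d=eyes.read_camera("side");cv2.imwrite("pics/s7.png",cv2.resize(p[250:370,280:440],(800,600),interpolation=2))
E
```

```text
t: 12.6
tcp_pos: [0.4897, -0.3356, 0.0584]
tool_rot: [-112.9, 90.0, -43.3]
force: [-0.0, 0.0, -0.3]
finger_gap: 0.0003
t: 12.8
tcp_pos: [0.4897, -0.3357, 0.0577]
tool_rot: [-102.6, 90.0, -32.9]
force: [0.6, 1.6, 5.7]
finger_gap: -0.0003
```

View pics/s7.png

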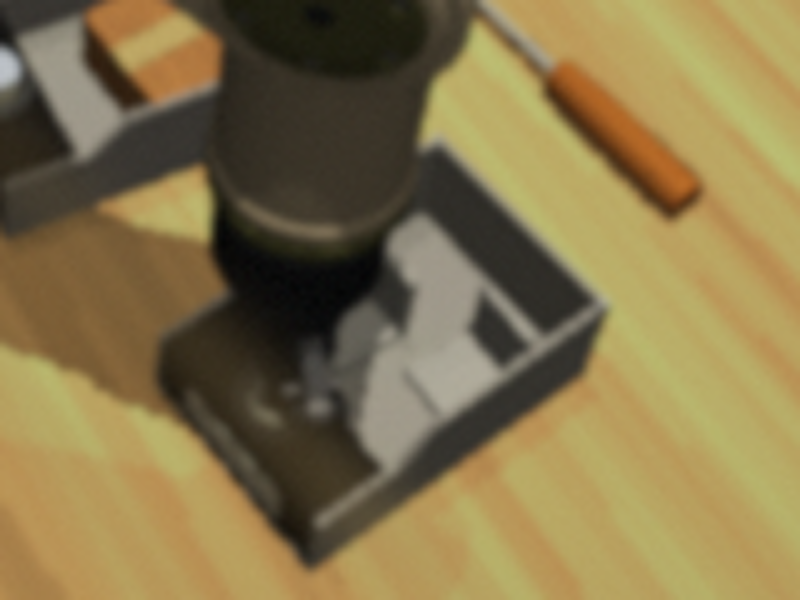

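The side crop shows the fingers over the brackets cap near (270,410), and the force is 5.7 N. I press slightly further, then back off and check.

```bash
python3 -m inch '[255,1.5,0,0,0,255,0,0,0,0]'
python3 -m inch '[255,-10,0,0,0,255,-30,0,0,0,255,-45,0,0,0,255,-45,0,0,0,255,-30,0,0,0,255,0,0,-30,0,255,0,0,-30,0,255,0,0,0,0]'
python3 -m inch '[255,0,0,-30,0,255,0,0,-30,0,255,0,0,-30,0,255,0,0,0,0,255,0,0,0,0]'
python3 - <<'E'
from h import *
np.set_printoptions(precision=4,suppress=True)
s=state();print(s["t"],s["tcp_pos"],s["force"])
ref={"collars":(255.9,208.5),"knobs":(163,218.4),"brackets":(418.7,216.1),"carton":(334.7,226.7)}
for c in("top","side"):
  p,d=eyes.read_camera(c); cv2.imwrite(f"pics/{c}9.png",p)
  p0=cv2.imread(f"pics/{c}0.png")
  for n in ref:
    for k in("cap_","bin_"):
      for r in spotter.pinpoint(k+n,c)[:2]: print(c,k+n,round(r["p"],2),toworld(c,r["centre"]))
E
```

```text
t: 13.05
tcp_pos: [0.4897, -0.3357, 0.0562]
tool_rot: [-102.8, 90.0, -33.2]
force: [-0.1, -0.0, 7.1]
finger_gap: -0.0002
t: 13.85
tcp_pos: [0.4651, -0.3963, 0.2168]
tool_rot: [-178.0, 89.8, -108.8]
force: [-0.2, -1.3, -1.1]
finger_gap: -0.0001
t: 14.35
tcp_pos: [0.4367, -0.4764, 0.2157]
tool_rot: [97.2, 90.0, 166.8]
force: [1.1, 1.0, -0.3]
finger_gap: -0.0001
14.35 [ 0.4367 -0.4764  0.2157] [ 1.0767  1.0488 -0.2783]
top cap_collars 0.43 [0.5136 0.0961 0.0585]
top bin_collars 0.62 [ 0.5842  0.0955 -0.0022]
top bin_collars 0.19 [ 0.4638 -0.111   0.0644]
top cap_knobs 0.68 [0.2111 0.4833 0.068 ]
top cap_knobs 0.51 [0.4851 0.3422 0.0537]
top bin_knobs 0.83 [0.2741 0.4564 0.0011]
top bin_knobs 0.67 [0.557  0.3324 0.002 ]
top cap_brackets 0.53 [ 0.4904 -0.3363  0.0584]
top bin_brackets 0.65 [ 0.5628 -0.3282  0.    ]
top bin_brackets 0.58 [0.5118 0.0944 0.0592]
top cap_carton 0.62 [ 0.4596 -0.1102  0.0638]
top cap_carton 0.52 [0.5762 0.2988 0.0221]
top bin_carton 0.76 [ 0.5358 -0.114   0.0012]
top bin_carton 0.48 [0.597  0.0697 0.0151]
side cap_collars 0.5 [0.5141 0.0934 0.0614]
side bin_collars 0.74 [0.5838 0.0986 0.0024]
side bin_knobs 0.59 [ 0.2757  0.4529 -0.0005]
side bin_knobs 0.37 [ 0.5645 -0.3005  0.03  ]
side cap_brackets 0.65 [ 0.4879 -0.3365  0.0603]
side bin_brackets 0.75 [ 0.5575 -0.3264 -0.0026]
side bin_brackets 0.42 [0.7556 0.2088 0.0513]
side cap_carton 0.57 [ 0.4645 -0.1131  0.0714]
side cap_carton 0.21 [ 0.5679 -0.298   0.0279]
side bin_carton 0.87 [ 0.5294 -0.1182  0.0019]
```

```bash
python3 -c "
import cv2
a=cv2.imread('pics/side9.png');cv2.imwrite('pics/s9c.png',cv2.resize(a[120:375,180:420],(640,600),interpolation=2))"
```

```text
(no output)
```

View pics/s9c.png

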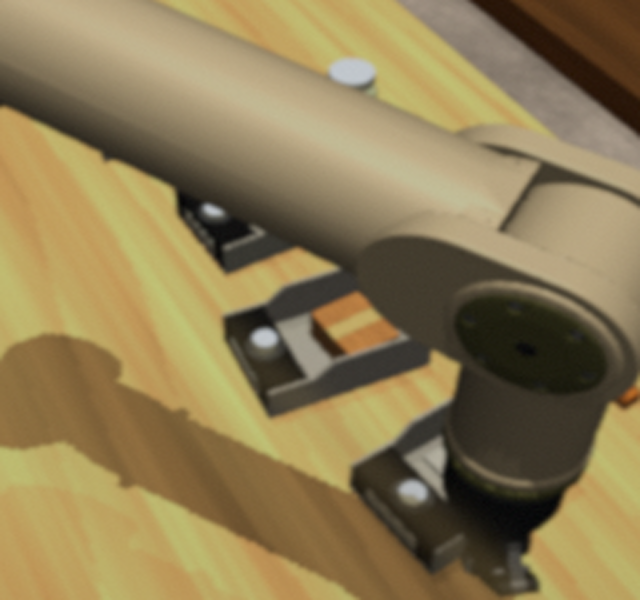

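View pics/top9.png

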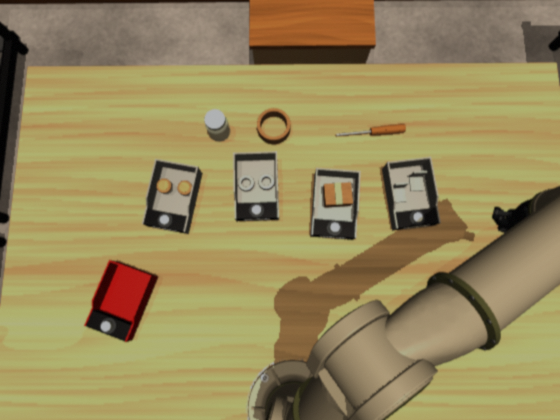

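The brackets (412,492) and collars (213,210) caps sit low in the side crop, and the carton's (265,340) stands up. In the top view every bin, its contents and the loose things are at the same pixels as at the start, and the arm is clear.

```bash
python3 -c "
from station import robot
print(robot.close_job())"
```

```text
the job is handed in; nothing more can be done
None
```

I pressed the three buttons in order (collars, then knobs, then brackets) with the gripper shut, backed off clear and handed the job in. `close_job` gave no verdict.

- **Pressing:** each push stopped past the button's stop, with 6 to 7 N showing at the wrist and the fingertips at about 56 mm. The run took about 14.5 s of the 51 s allowed.
- **Cap heights:** after the presses the collars and brackets caps read 58 to 61 mm in both cameras. The knobs cap read 54 to 60 mm across its readings. The carton's cap still reads 64 to 71 mm, so it is up.
- **Bins and contents:** in the last top picture the bins, their contents, the ring, the jar and the screwdriver are where they stood, as far as I could see by eye. The arm touched nothing at the end.
- **Disagreements:**
  - The networks also offered the red look-alike for the knobs; I left it alone.
  - In the last side picture the arm hid the knobs bin, so its final check there rests on the top camera and on the side picture taken just after that press.
  - The friction of the buttons never showed in the force reading; it stayed near zero until the stop.

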